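Screw the filler plug into the paint pressure pot

ROBOT

A 6-joint arm with a two-finger parallel gripper is mounted at the origin on the work surface. World frame = base frame: x ahead of the robot, y to its left, z up, the work surface at z = 0. Lengths are in m, angles in degrees, forces in N, time in s.
With the tool pointing down it reaches from about 0.25 to 0.725 m from the base axis. Payload 9.7 kg.
Tool frame: the origin (TCP) lies midway between the tips of the shut fingers; the grasp point (between the pads) lies 19 mm behind it; z points along the fingers, x is the direction in which the jaws open and shut, and the axes are right-handed (so a half turn about z gives the same grasp; the last joint's range is limited). The gripper opens to 85 mm and grips with 20 to 120 N. Pads are 22 mm wide; open, the fingers measure 114 mm over their backs; the gripper's body (76 mm by 85 mm) begins 54 mm behind the grasp point. The pads swing forward as they close: fully open they stand 13 mm farther back than shut.
Start: joints at [-74.198, 4.979, 10.078, 95.1, 0, 90], TCP at [0.15, -0.529, 0.231] pointing down, gripper open.
Joint ranges: [-179.16, 179.16], [-48.56, 103.87], [-65.8, 70.77], [-126.05, 130.52], [-82.76, 87.17], [-180, 180]. Speed limits (degrees/s): [127.2, 127.2, 147.25, 180, 180, 180].

INTERFACE

Orientations are given as [roll, pitch, yaw] about the fixed x, y, z axes, in that order (R = Rz(yaw) Ry(pitch) Rx(roll)).
In Python, from workcell import sensors, camera, get_calibration, bot, recognise, place_of gives the robot as it stands. The module is installed in compiled form; this text tells all that it offers.
- The arm moves only by the tool send_rows, never from a script. Its argument "plan" is a list of rows, each a list of 3 entries, a list of its own where there are three numbers: the shift along the tool's x, y, z normalised to -1 to 1, where 1 is 0.3 m, then the turn, a rotation vector about the tool's x, y, z normalised to -1 to 1, where 1 is pi rad, then the closure, from -1 (fully open) to 1 (shut). In form: [[[x, y, z], [rx, ry, rz], claw], ...]. A call has 1 to 10 rows; each row is the pose to reach, as a shift and turn from the pose commanded when the call began, along the tool's axes at that moment, turning the shorter way round; what a row does not reach only later rows make up. A row lasts 1/10 s, in which the tool goes at most 50 mm and 8.59 degrees, less where a joint would pass 70% of its speed; a pose out of reach is approached as far as the arm can. A call with a number of a shift or a turn outside -1 to 1 is refused whole. A call with a gripper value outside its range is refused whole. The fingers move at their own pace and stop on an object; "force" is the grip in N (left out, the last holds). Time passes only in rows, so rows that repeat a pose let the fingers close. It gives the time, the measured TCP pose, the force and the opening at its end, in the units of the state.
- sensors.get_obs(): the state, without advancing time (a new reading comes with each control period).
- camera(name): name is "scene" or "top"; returns the picture (480x640x3 uint8, blue, green, red); there is no depth.
- get_calibration(name): a dict with "fx", "fy", "cx", "cy" (pixels), "k1" (the pictures are not rectified: a ray, as slopes to the right and down, at radius r is drawn at 1 + k1 r^2 times it, then the intrinsics apply), "R" (3x3) and "t" (3): a world point X has camera coordinates R X + t. Camera axes: x right, y down, z forward; pixel columns grow to the right and rows downward; lengths in m; the calibration is good to about 2 mm. A picture is of the moment at which its call begins. get_calibration takes no time and is no camera call.
- bot.job_done(): hands the job in, once; it reports no verdict.
Trained networks look in the newest picture that a camera, given by its name, has taken for a name from the list of things; names that differ only in an ending like _2 or _b are one class to them, and where a whole thing is asked for, a point or a joint stands for the part that bears it (a point fixed in the world has none). Each returns a list of dicts, best first, with "p" (0 to 1); they miss things now and then, are a little off and sometimes report something else, mostly with a low value. They report only what shows in the picture. A call takes as long as a camera call.
- recognise(label, camera): "point" ([column, row] in pixels, amid what is visible of it).
- place_of(label, camera): "point" ([column, row] in pixels: a listed point, or the origin of a listed thing).
The state is a dict: "time": time; "q": joint angles; "qd": joint speeds; "joint_efforts": joint torques, N m; "ee_pos": TCP position; "tcp_rot": TCP orientation; "wrist_force": force on the tool from outside, world axes, zero at the start; "torque": the same for the moment, N m; "opening": finger opening in m.
Only numpy, scipy, OpenCV 4.12 (cv2) and the standard library are available. Lean on these libraries where they do the work, as an engineer would, in place of code of your own. Each camera call takes 0.05 s, during which the arm holds its last target. There are 200 camera calls.

TASK

Close the paint pressure pot: pick up the filler plug, set it upright in the pot's neck, turn it gently backwards (anticlockwise) until it drops into the thread start, then screw it in clockwise until its flange is fully home on the rim and just snug, and let go. Never force the thread, neither by jamming the plug against it nor by tightening hard, and leave the bottle, cup and brush where they are.

Things in the scene. Friction and masses are not known exactly. Their poses are not given: they have to be found in the camera images.
- plug_bar (a point): Loose steel filler plug (about 0.3 kg), first standing upright on the bench. On top it has an upright flat grip bar 52 mm long (its x), 14 mm thick (its y), 34 mm tall, on a round flange 68 mm across, 6 mm thick. This point is on the plug's axis in the bar, 22 mm above the flange's top face, 12 mm below the bar's top, 57 mm above the plug's tip. z: plug's axis, up.
- plug_flange (a point): Centre of the underside of the plug's flange, on its axis, 29 mm above the tip and 28 mm below plug_bar; same axes.
- plug_lugs (a point): On the plug's axis, 15 mm under the flange, at the level of its four round thread lugs (5 mm diameter, 90 degrees apart, 56 mm across their ends) on a shank 44 mm thick. On the thread they bear a push down of 25 N or a twist of about 1 N m; much more counts as forcing. Snug is about 0.5 N m.
- plug: The plug, origin at the centre of its flat tip, 33 mm across; the end tapers from 44 mm to this over its lowest 12 mm.
- pot: Fixed round aluminium paint pressure pot, 160 mm across (200 mm over its brass fittings), origin under its centre on the bench, z up. A round neck 73 mm across rises at its centre to the rim, 125 mm above the bench, the highest part. The pot's x, y axes say nothing of where the thread starts lie.
- pot_mouth (a point): Centre of the neck's mouth, at the height of the rim's flat top. The plug is home when the underside of its flange lies on this rim. The bore inside the thread is 46 mm wide, centred here.
- pot_thread (a point): On the neck's axis, 4 mm below the rim: flat top of the right-hand four-start thread (repeats every 90 degrees, at an angle not known). Plug set in: its lugs rest on these flats (flange 14 mm above rim), or on the blunt noses ending them (flange 18 mm above), or by luck straight in a start. Clockwise on top of the thread, the lugs jam on the noses.
- pot_start (a point): On the neck's axis, 12.5 mm below the rim: in the thread starts. Anticlockwise by at most about 95 degrees with a light push the plug drops in (by 9 mm; window 8 degrees; flange then 4 to 6 mm above rim), and a blunt wall ends that turn. From there 35 to 60 degrees clockwise bring it home, sinking 7 mm per radian; then the turn goes stiff. It stays where left.
- paint_bottle_center (a point): Centre of a loose white paint bottle, 48 mm across and 110 mm tall, standing on the bench; a bystander.
- mixing_cup_center (a point): Centre of a loose open steel cup, 68 mm across and 60 mm tall, standing on the bench; a bystander.
- brush_grip (a point): Handle of a loose brush lying on the bench along its x; a bystander.

How it is judged (in metres and radians):
On the way:
1. the plug has dropped into the thread start: upright in the neck, flange underside 2.5 to 7 mm above the rim (horizontal distance between plug_flange and pot_mouth below 0.004 m and z of plug_flange in the frame of pot_mouth between 0.0025 and 0.007 m and angle between plug_flange's own z axis and vertical below 0.09 rad), for 0.2 s.
At the end, for the whole second after the job is handed in: The plug is screwed home and released: flange underside within 1.5 mm of the rim, within 4 mm of the neck's axis, tilted less than 0.05 rad, at rest (horizontal distance between plug_flange and pot_mouth below 0.004 m and z of plug_flange in the frame of pot_mouth below 0.0015 m and angle between plug_flange's own z axis and vertical below 0.05 rad and linear speed of plug below 0.02 m/s); the robot touches nothing.
It fails at once if the thread is forced: more than 150 N between plug and pot (contact force between plug and pot above 150 N).
It fails at once if the paint bottle is moved more than 25 mm (distance of paint_bottle_center from where it was at the start of the episode above 0.025 m).
It fails at once if the cup is moved more than 25 mm (distance of mixing_cup_center from where it was at the start of the episode above 0.025 m).
It fails at once if the brush is moved more than 25 mm (distance of brush_grip from where it was at the start of the episode above 0.025 m).
It also fails if it takes over 72 s, if anything falls off the work surface, if the arm or the gripper's body presses on something with over 40 N, if the wrist force passes 120 N, or if a joint passes its speed limit or range.

## Working session

There is one attempt and no reset: what is moved stays moved. The work goes in short steps, Python scripts to look and compute and a tool call to move; the robot and the scene stay as the last step left them, time stands still between calls to the robot, and variables do not carry over. Pictures are saved under pics/ and viewed, on a budget of 10 in all, crops included, one or two more only if the job needs it, and the job is handed in when it is done.

Besides the shell and the picture viewer there is one more tool, called by a JSON object that holds its "fn" and its "kwargs". send_rows: Moves the arm, as the interface text tells. Scaled input: -1 to 1 covers 0.3 m each way for a shift and pi rad each way for a turn. Its arguments: {"type":"object","properties":{"plan":{"type":"array"},"force":{"type":"number"}},"required":["plan"]}

```bash
mkdir -p pics; cat > h.py <<'E'
import numpy as np, cv2
from workcell import sensors, camera, get_calibration, bot, recognise, place_of
from scipy.spatial.transform import Rotation as Ro
def ray(name,p):
    c=get_calibration(name); d=np.array([(p[0]-c["cx"])/c["fx"],(p[1]-c["cy"])/c["fy"]])
    u=d.copy()
    for _ in range(20): u=d/(1+c["k1"]*(u@u))
    R=np.array(c["R"]);t=np.array(c["t"])
    return -R.T@t, R.T@np.array([u[0],u[1],1])
def onz(name,p,z):
    o,d=ray(name,p); return o+d*(z-o[2])/d[2]
def proj(name,X):
    c=get_calibration(name); x=np.array(c["R"])@np.array(X)+np.array(c["t"]); u=x[:2]/x[2]; u=u*(1+c["k1"]*(u@u))
    return np.array([c["fx"]*u[0]+c["cx"],c["fy"]*u[1]+c["cy"]])
def tri(p1,p2):
    o1,d1=ray("scene",p1);o2,d2=ray("top",p2)
    A=np.stack([d1,-d2],1); s=np.linalg.lstsq(A,o2-o1,rcond=None)[0]
    a=o1+d1*s[0];b=o2+d2*s[1]; return (a+b)/2, np.linalg.norm(a-b)
E
python3 - <<'E'
from h import *
for n in("scene","top"):
    cv2.imwrite(f"pics/{n}0.png",camera(n)); c=get_calibration(n); print(n,-np.array(c["R"]).T@np.array(c["t"]),c["fx"],c["k1"])
Z={"plug_bar":.057,"plug_flange":.029,"plug":0,"pot_mouth":.125,"pot":0,"paint_bottle_center":.055,"mixing_cup_center":.03,"brush_grip":.01}
for l,z in Z.items():
    r={n:place_of(l,n) for n in("scene","top")}
    for n in r:
        for d in r[n][:2]: print(l,n,np.round(d["point"],1),round(d["p"],2),np.round(onz(n,d["point"],z),4))
    if r["scene"] and r["top"]: print("  tri",tri(r["scene"][0]["point"],r["top"][0]["point"]))
print(sensors.get_obs())
E
```

```text
scene [1.4431351  0.02770158 0.74018882] 477.1280694862933 -0.019263572857435286
top [ 0.39726672 -0.04150604  1.1393288 ] 474.122152444102 -0.13055577886651534
plug_bar scene [245.4 233.9] 0.82 [ 0.4784 -0.2479  0.057 ]
plug_flange scene [247.4 244.8] 0.85 [ 0.4864 -0.244   0.029 ]
plug_flange scene [392.8 286.4] 0.34 [0.6224 0.1158 0.029 ]
plug_flange top [395.8 263.6] 0.88 [ 0.486  -0.2483  0.029 ]
plug_flange top [395.7 268.5] 0.4 [ 0.4744 -0.2477  0.029 ]
  tri (array([ 0.48572099, -0.24626556,  0.0287096 ]), np.float64(0.004081927372957191))
plug scene [245.3 254.4] 0.96 [ 0.489  -0.2519  0.    ]
plug top [391.6 263.7] 0.59 [ 0.4881 -0.2434  0.    ]
  tri (array([ 4.88827794e-01, -2.47699695e-01, -4.12906240e-04]), np.float64(0.008454378439768085))
pot_mouth scene [397.7 240.4] 0.83 [0.5785 0.1212 0.125 ]
pot_mouth scene [396.4 248.9] 0.58 [0.6102 0.1168 0.125 ]
pot_mouth top [238.  215.9] 0.89 [0.5832 0.1111 0.125 ]
  tri (array([0.58292596, 0.11581419, 0.1274379 ]), np.float64(0.00998153906609865))
pot scene [393.3 286. ] 0.85 [0.5874 0.1206 0.    ]
pot top [239.6 223.4] 0.63
[... 856 characters left out ...]
 0.01208804]), np.float64(0.0016388965733815696))
{'time': 0.9, 'q': array([-7.41983033e+01,  4.97901684e+00,  1.00780517e+01,  9.50981293e+01,
        9.88341395e-04,  9.00011870e+01]), 'qd': array([-0.08402791, -0.02063396,  0.110708  , -0.05064637, -0.00639109,
       -0.01024402]), 'joint_efforts': array([ 7.69898543e-04, -5.20097959e+01,  4.64852464e+01,  1.65537611e-03,
        1.24048347e-04,  2.51040456e-05]), 'ee_pos': array([ 0.14977618, -0.52921994,  0.23128157]), 'tcp_rot': array([-1.79999012e+02, -9.05610612e-04, -7.41994903e+01]), 'wrist_force': array([0.33795869, 0.30112164, 0.31125672]), 'torque': array([-0.01309479, -0.01091415,  0.0025212 ]), 'opening': 0.08512398013292606}
```

View pics/top0.png

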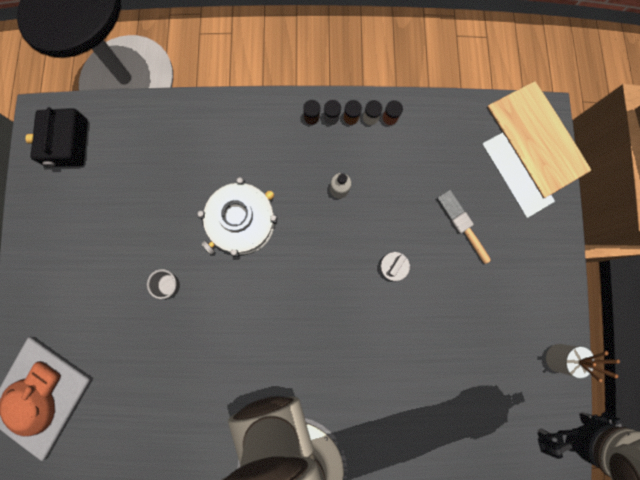

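View pics/scene0.png

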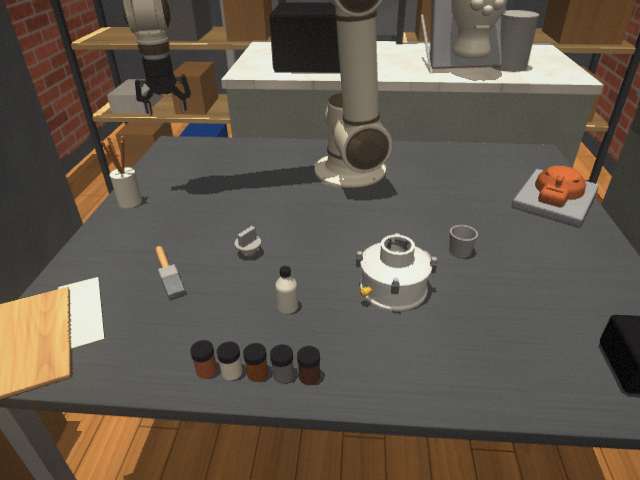

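The top view shows the plug at about (395,266) with its bar running diagonally, the pot mouth at (236,214), the bottle at (340,185), the cup at (162,284) and the brush at (464,228). The scene view agrees. Next I'll enlarge the plug and the mouth in one composite.

```bash
python3 - <<'E'
from h import *
T=cv2.imread("pics/top0.png");S=cv2.imread("pics/scene0.png")
def crop(I,c,r,w,h): return cv2.resize(I[r-h//2:r+h//2,c-w//2:c+w//2],(400,300),interpolation=cv2.INTER_CUBIC)
a=np.hstack([crop(T,395,266,56,42),crop(T,238,216,96,72)]);b=np.hstack([crop(S,247,242,56,42),crop(S,397,252,56,42)])
I=np.vstack([a,b])
cv2.imwrite("pics/comp.png",I)
E
```

```text
(no output)
```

View pics/comp.png

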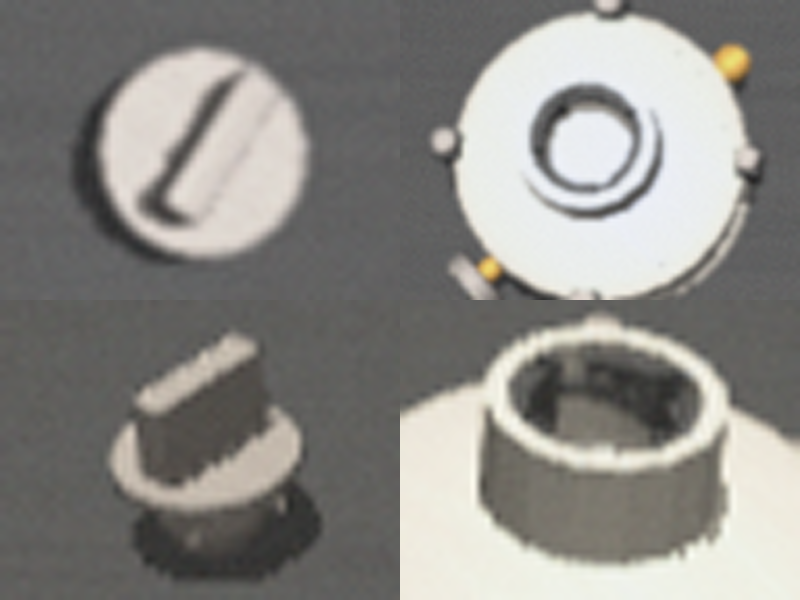

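The crops show the flange outline at about (395.1,266.0) in the top image, and the bore outline at about (234,212.5) top and (397.4,244) scene. The network's mouth point is a few pixels off, so I'll check with projected circles.

```bash
python3 - <<'E'
from h import *
print("flange top",onz("top",(395.1,266.0),.035),"mouth top",onz("top",(234,212.5),.125),"scene",onz("scene",(397.4,244),.125), tri((397.4,244),(234,212.5)))
T=cv2.imread("pics/top0.png");S=cv2.imread("pics/scene0.png")
# scene flange ellipse extents by eye: left110 right302 top~? bottom 508
def px(c,r,w,h,x,y): s=400/w; return c-w/2+(x+.5)/s-.5, r-h/2+(y+.5)/s-.5
print("bar ends top (top edge dirs)",[onz("top",px(395,266,56,42,*p),.069) for p in((150,205),(200,218),(235,68),(283,88))])
print("bar top scene corners",[onz("scene",px(247,242,56,42,*p),.069) for p in((135,98),(158,112),(262,46),(238,33))])
p=onz("top",(234,212.5),.125)[:2]; q=onz("scene",(397.4,244),.125)[:2]; m=(p+q)/2
f=onz("top",(395.1,266),.035)[:2]
def circ(n,c,r,z): return [proj(n,(c[0]+r*np.cos(t),c[1]+r*np.sin(t),z)) for t in np.linspace(0,6.283,73)]
def draw(I,n,c0,r0,w,h,sets):
    s=400/w; J=cv2.resize(I[r0-h//2:r0+h//2,c0-w//2:c0+w//2],(400,300),interpolation=cv2.INTER_CUBIC)
    for pts,col in sets:
        P=np.array([[(x-(c0-w//2)+.5)*s-.5,(y-(r0-h//2)+.5)*s-.5] for x,y in pts]); cv2.polylines(J,[P.round().astype(int)],False,col,1)
    return J
R=[]
for n,I,a,b in(("top",T,(395,266,56,42),(236,214,80,60)),("scene",S,(247,242,56,42),(397,252,80,60))):
    R.append(np.hstack([draw(I,n,*a,[(circ(n,f,.034,.035),(0,0,255)),(circ(n,f,.034,.029),(0,255,0))]),
      draw(I,n,*b,[(circ(n,m,.0365,.125),(0,0,255)),(circ(n,m,.080,.09),(0,255,0)),(circ(n,m,.023,.125),(255,0,0))])]))
cv2.imwrite("pics/comp2.png",np.vstack(R))
E
```

```text
flange top [ 0.47987967 -0.24535211  0.035     ] mouth top [0.59078145 0.1200368  0.125     ] scene [0.59203779 0.11989027 0.125     ] (array([0.59093006, 0.12008534, 0.12421152]), np.float64(0.00015214891898469515))
bar ends top (top edge dirs) [array([ 0.46089222, -0.22141522,  0.069     ]), array([ 0.45665407, -0.23737022,  0.069     ]), array([ 0.50454015, -0.2498395 ,  0.069     ]), array([ 0.4980454 , -0.26521164,  0.069     ])]
bar top scene corners [array([ 0.49826199, -0.26234131,  0.069     ]), array([ 0.5060735 , -0.25254133,  0.069     ]), array([ 0.46381006, -0.22447572,  0.069     ]), array([ 0.45617196, -0.2345992 ,  0.069     ])]
```

View pics/comp2.png

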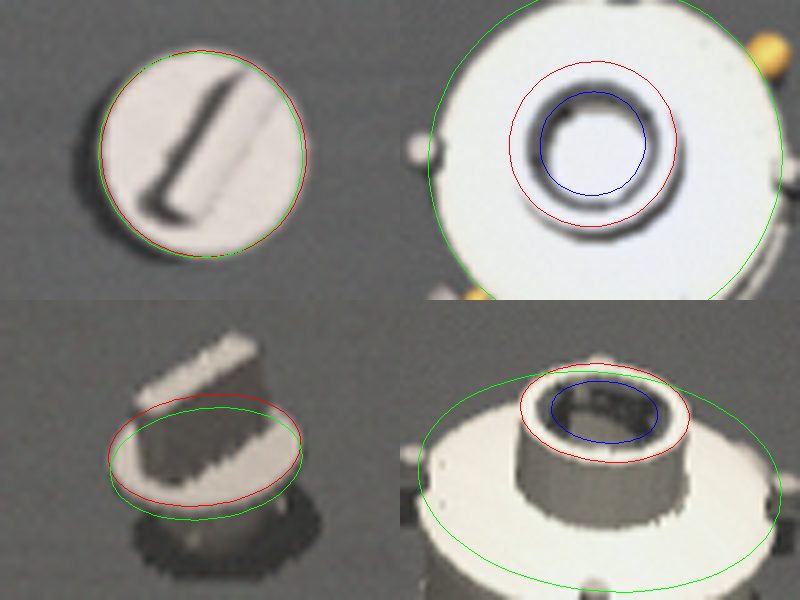

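The circles fit in both views: plug axis at about (0.480,-0.245), bar yaw about -33.6°, mouth at about (0.591,0.120). I'll approach the plug with tool yaw 56.4°.

```bash
cat >> h.py <<'E'
def goal(pos,yaw,frm=None,fy=None):
    o=sensors.get_obs(); p=np.array(o["ee_pos"]) if frm is None else np.array(frm)
    R=Ro.from_euler("xyz",o["tcp_rot"] if fy is None else [180,0,fy],degrees=True)
    rv=(R.inv()*Ro.from_euler("xyz",[180,0,yaw],degrees=True)).as_rotvec()
    print("shift",np.round(R.inv().apply(np.array(pos)-p)/.3,4),"turn",np.round(rv/np.pi,4),"deg",np.round(np.degrees(rv),1))
E
python3 -c "
from h import *
goal((.34,-.36,.21),6)"
```

```text
shift [-0.3701 -0.7637  0.0709] turn [-0.     -0.     -0.4456] deg [ -0.   -0.  -80.2]
```

{"fn": "send_rows", "kwargs": {"plan": [[[-0.37, -0.764, 0.07], [0, 0, -0.446], -1], [[-0.37, -0.764, 0.07], [0, 0, -0.446], -1], [[-0.37, -0.764, 0.07], [0, 0, -0.446], -1], [[-0.37, -0.764, 0.07], [0, 0, -0.446], -1], [[-0.37, -0.764, 0.07], [0, 0, -0.446], -1], [[-0.37, -0.764, 0.07], [0, 0, -0.446], -1], [[-0.37, -0.764, 0.07], [0, 0, -0.446], -1], [[-0.37, -0.764, 0.07], [0, 0, -0.446], -1], [[-0.37, -0.764, 0.07], [0, 0, -0.446], -1], [[-0.37, -0.764, 0.07], [0, 0, -0.446], -1]], "force": 45}}

```text
time: 1.9
ee_pos: [0.3402, -0.3599, 0.2103]
tcp_rot: [180.0, -0.0, 6.4]
wrist_force: [0.0, -0.4, 0.8]
opening: 0.0851
```

```bash
python3 -c "
from h import *
o=sensors.get_obs();print(o['ee_pos'],o['tcp_rot'],o['q'])
goal((.480,-.2455,.13),56.4)"
```

```text
[ 0.34016346 -0.35990277  0.21031919] [ 1.79996228e+02 -8.17070536e-04  6.41549878e+00] [-4.66141737e+01 -2.91750011e+00 -2.65756446e-01  9.26482383e+01
 -1.61593900e-03  3.69703275e+01]
shift [ 0.5058 -0.3269  0.2677] turn [ 0.      0.     -0.2777] deg [  0.   0. -50.]
```

{"fn": "send_rows", "kwargs": {"plan": [[[0.506, -0.327, 0.268], [0, 0, -0.279], -1], [[0.506, -0.327, 0.268], [0, 0, -0.279], -1], [[0.506, -0.327, 0.268], [0, 0, -0.279], -1], [[0.506, -0.327, 0.268], [0, 0, -0.279], -1], [[0.506, -0.327, 0.268], [0, 0, -0.279], -1], [[0.506, -0.327, 0.268], [0, 0, -0.279], -1], [[0.506, -0.327, 0.268], [0, 0, -0.279], -1]]}}

```text
time: 2.6
ee_pos: [0.4808, -0.246, 0.1296]
tcp_rot: [-180.0, 0.0, 56.5]
wrist_force: [-0.2, -0.4, -0.5]
opening: 0.0854
```

```bash
python3 - <<'E'
from h import *
o=sensors.get_obs();print(o['ee_pos'],o['tcp_rot'])
S=camera("scene");T=camera("top")
goal((.480,-.2455,.041),56.4)
def cr(n,I,c,r):
    J=cv2.resize(I[r-45:r+45,c-60:c+60],(400,300),interpolation=cv2.INTER_CUBIC);return J
cv2.imwrite("pics/g1.png",np.hstack([cr("s",S,247,222),cr("t",T,395,266)]))
print([proj("scene",(o['ee_pos']))],proj("scene",(.48,-.2455,.069)))
E
```

```text
[ 0.48079991 -0.24595045  0.12964177] [-1.79972676e+02  6.03966261e-03  5.64536019e+01]
shift [ 0.0014 -0.0035  0.2967] turn [ 0.0001 -0.     -0.0018] deg [ 0.  -0.  -0.3]
[array([242.87794238, 209.88801757])] [245.71355484 230.34834008]
```

View pics/g1.png

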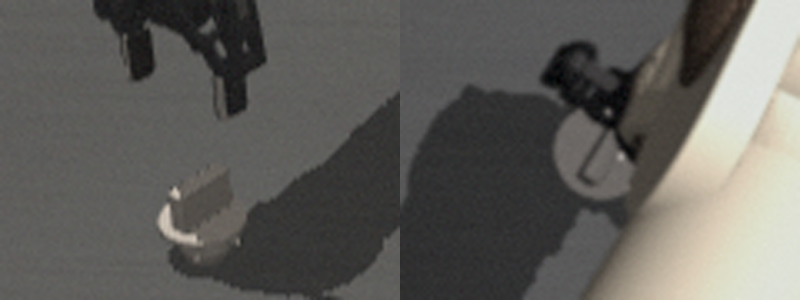

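The fingers straddle the bar (scene crop: tips at about (140,78) and (230,112), bar at (205,195)). I'll descend and close.

{"fn": "send_rows", "kwargs": {"plan": [[[0, -0.003, 0.15], [0, 0, 0], -1], [[0, -0.003, 0.25], [0, 0, 0], -1], [[0, -0.003, 0.294], [0, 0, 0], -1], [[0, -0.003, 0.294], [0, 0, 0], -1], [[0, -0.003, 0.294], [0, 0, 0], 1], [[0, -0.003, 0.294], [0, 0, 0], 1], [[0, -0.003, 0.294], [0, 0, 0], 1], [[0, -0.003, 0.294], [0, 0, 0], 1], [[0, -0.003, 0.294], [0, 0, 0], 1], [[0, -0.003, 0.294], [0, 0, 0], 1]], "force": 45}}

```text
time: 3.7
ee_pos: [0.4802, -0.246, 0.0423]
tcp_rot: [180.0, -0.0, 56.3]
wrist_force: [0.6, 0.7, 4.2]
opening: 0.0131
```

{"fn": "send_rows", "kwargs": {"plan": [[[0, 0, -0.1], [0, 0, 0], 1], [[0, 0, -0.25], [0, 0, 0], 1], [[0, 0, -0.4], [0, 0, 0], 1], [[0, 0, -0.55], [0, 0, 0], 1], [[0, 0, -0.66], [0, 0, 0], 1], [[0, 0, -0.66], [0, 0, 0], 1]]}}

```text
time: 4.3
ee_pos: [0.481, -0.2464, 0.2444]
tcp_rot: [179.6, -0.0, 56.3]
wrist_force: [0.1, -0.2, -2.7]
opening: 0.0134
```

```bash
python3 -c "
from h import *
o=sensors.get_obs();print(o['ee_pos'],o['tcp_rot'],o['wrist_force'],o['torque'])
goal((.54,-.05,.24),56.3);goal((.591,.120,.24),56.3)"
```

```text
[ 0.48100848 -0.24643183  0.24437733] [ 1.79624141e+02 -4.15232849e-02  5.63018876e+01] [ 0.10006989 -0.24056732 -2.72315913] [ 0.01216389  0.00052747 -0.00446455]
shift [ 0.6538 -0.1998  0.0138] turn [ 0.0021 -0.0002  0.    ] deg [ 0.4 -0.   0. ]
shift [ 1.2196 -0.3727  0.013 ] turn [ 0.0021 -0.0002  0.    ] deg [ 0.4 -0.   0. ]
```

{"fn": "send_rows", "kwargs": {"plan": [[[0.1, -0.03, 0], [0, 0, 0], 1], [[0.24, -0.07, 0], [0, 0, 0], 1], [[0.38, -0.115, 0], [0, 0, 0], 1], [[0.52, -0.16, 0], [0, 0, 0], 1], [[0.66, -0.2, 0], [0, 0, 0], 1], [[0.8, -0.245, 0], [0, 0, 0], 1], [[0.92, -0.28, 0], [0, 0, 0], 1], [[1.0, -0.305, 0], [0, 0, 0], 1], [[1.0, -0.305, 0], [0, 0, 0], 1]]}}

```text
time: 5.2
ee_pos: [0.5703, 0.0574, 0.2372]
tcp_rot: [-179.8, 0.1, 56.5]
wrist_force: [0.4, -1.1, -2.9]
opening: 0.0132
```

```bash
python3 -c "
from h import *
o=sensors.get_obs();print(o['ee_pos'],o['tcp_rot'])
goal((.591,.120,.20),56.3)"
```

```text
[0.57026186 0.05739948 0.2372281 ] [-1.79841557e+02  8.26426044e-02  5.65030740e+01]
shift [ 0.2123 -0.0572  0.1239] turn [-0.0009  0.0005  0.0011] deg [-0.2  0.1  0.2]
```

{"fn": "send_rows", "kwargs": {"plan": [[[0.11, -0.03, 0.06], [0, 0, 0], 1], [[0.21, -0.057, 0.12], [0, 0, 0], 1], [[0.21, -0.057, 0.12], [0, 0, 0], 1], [[0.21, -0.057, 0.12], [0, 0, 0], 1]]}}

```text
time: 5.6
ee_pos: [0.5902, 0.1162, 0.2017]
tcp_rot: [-179.9, 0.1, 56.3]
wrist_force: [-0.7, -0.7, -1.6]
opening: 0.0134
```

```bash
python3 - <<'E'
from h import *
o=sensors.get_obs();print(o['time'],o['ee_pos'],o['tcp_rot'])
S=camera("scene");T=camera("top")
for l in("plug_flange","plug","plug_bar","pot_mouth"):
    r={}
    for n in("scene","top"):
        r[n]=place_of(l,n)[:1]; print(l,n,[(np.round(d["point"],1),round(d["p"],2)) for d in r[n]])
e=o['ee_pos']
def circ(n,c,r,z): return [proj(n,(c[0]+r*np.cos(t),c[1]+r*np.sin(t),z)) for t in np.linspace(0,6.283,73)]
def draw(I,n,c0,r0,w,h,sets):
    s=400/w; J=cv2.resize(I[r0-h//2:r0+h//2,c0-w//2:c0+w//2],(400,300),interpolation=cv2.INTER_CUBIC)
    for pts,col in sets:
        P=np.array([[(x-(c0-w//2)+.5)*s-.5,(y-(r0-h//2)+.5)*s-.5] for x,y in pts]); cv2.polylines(J,[P.round().astype(int)],False,col,1)
    return J
m=(.591,.12); zf=e[2]-.013
fz=[(circ(n,m,.0365,.125),(0,0,255)) for n in("scene","top")]
fl=[(circ(n,e,.034,zf),(0,255,0)) for n in("scene","top")]
tp=[(circ(n,e,.0165,zf-.029),(255,0,0)) for n in("scene","top")]
cv2.imwrite("pics/p1.png",np.hstack([draw(S,"scene",397,240,80,60,[fz[0],fl[0],tp[0]]),draw(T,"top",232,210,80,60,[fz[1],fl[1]])]))
goal((.591,.120,.175),56.3)
E
```

```text
5.6 [0.59024525 0.11620848 0.20174065] [-1.79875375e+02  1.47809153e-01  5.63449873e+01]
plug_flange scene []
plug_flange top [(array([231.8, 207.4]), 0.5)]
plug scene [(array([392.4, 230.1]), 0.66)]
plug top [(array([230.2, 208.7]), 0.43)]
plug_bar scene [(array([400.9, 207.7]), 0.69)]
plug_bar top [(array([231. , 204.9]), 0.55)]
pot_mouth scene [(array([396.7, 239.6]), 0.94)]
pot_mouth top [(array([236.7, 213.2]), 0.97)]
shift [ 0.0108 -0.0072  0.0965] turn [ 0.0001 -0.0001 -0.0001] deg [ 0. -0. -0.]
```

View pics/p1.png

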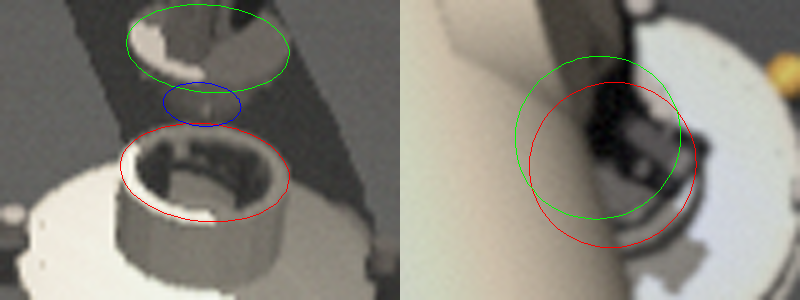

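The overlays match: flange circle (green) at about (209,48) and rim (red) at about (205,172) in the scene crop. I'll correct the 4 mm offset and lower the tip into the mouth.

{"fn": "send_rows", "kwargs": {"plan": [[[0.011, -0.007, 0], [0, 0, 0], 1], [[0.011, -0.007, 0.05], [0, 0, 0], 1], [[0.011, -0.007, 0.1], [0, 0, 0], 1], [[0.011, -0.007, 0.11], [0, 0, 0], 1], [[0.011, -0.007, 0.12], [0, 0, 0], 1], [[0.011, -0.007, 0.12], [0, 0, 0], 1]]}}

```text
time: 6.7
ee_pos: [0.5911, 0.1204, 0.1679]
tcp_rot: [180.0, -0.0, 56.3]
wrist_force: [0.7, 0.4, -3.0]
opening: 0.013
```

```bash
python3 -c "
from h import *
o=sensors.get_obs();print(o['ee_pos'],o['tcp_rot'],o['wrist_force'],o['torque'])
goal((.591,.120,.155),56.3)"
```

```text
[0.59107368 0.12040251 0.16793406] [ 1.79992221e+02 -7.71827905e-03  5.63065652e+01] [ 0.67372345  0.39564662 -2.96482921] [-0.02303623 -0.03626794 -0.00911145]
shift [-0.0013  0.0005  0.0431] turn [ 0. -0.  0.] deg [ 0. -0.  0.]
```

{"fn": "send_rows", "kwargs": {"plan": [[[-0.001, 0.001, 0.015], [0, 0, 0], 1], [[-0.001, 0.001, 0.027], [0, 0, 0], 1], [[-0.001, 0.001, 0.027], [0, 0, 0], 1]]}}

```text
time: 7.0
ee_pos: [0.5909, 0.1198, 0.1591]
tcp_rot: [-180.0, 0.0, 56.3]
wrist_force: [0.5, -0.3, -2.3]
opening: 0.0133
```

{"fn": "send_rows", "kwargs": {"plan": [[[0, 0, 0.004], [0, 0, 0], 1], [[0, 0, 0.008], [0, 0, 0], 1], [[0, 0, 0.008], [0, 0, 0], 1]]}}

```text
time: 7.3
ee_pos: [0.5911, 0.1199, 0.1571]
tcp_rot: [-180.0, 0.0, 56.3]
wrist_force: [0.0, -0.9, -3.1]
opening: 0.0131
```

{"fn": "send_rows", "kwargs": {"plan": [[[0, 0, 0.004], [0, 0, 0], 1], [[0, 0, 0.004], [0, 0, 0], 1], [[0, 0, 0.008], [0, 0, 0], 1], [[0, 0, 0.008], [0, 0, 0], 1]]}}

```text
time: 7.7
ee_pos: [0.5911, 0.1199, 0.1546]
tcp_rot: [-180.0, 0.0, 56.3]
wrist_force: [0.4, -1.0, -3.2]
opening: 0.0134
```

{"fn": "send_rows", "kwargs": {"plan": [[[0, 0, 0.004], [0, 0, 0], 1], [[0, 0, 0.004], [0, 0, 0], 1]]}}

```text
time: 7.9
ee_pos: [0.591, 0.1199, 0.1534]
tcp_rot: [-180.0, 0.0, 56.3]
wrist_force: [-0.5, -0.4, -2.3]
opening: 0.0131
```

{"fn": "send_rows", "kwargs": {"plan": [[[0, 0, 0.004], [0, 0, 0], 1], [[0, 0, 0.004], [0, 0, 0], 1]]}}

```text
time: 8.1
ee_pos: [0.591, 0.1199, 0.1522]
tcp_rot: [-180.0, 0.0, 56.3]
wrist_force: [0.1, -0.0, -2.5]
opening: 0.0132
```

{"fn": "send_rows", "kwargs": {"plan": [[[0, 0, 0.004], [0, 0, 0], 1], [[0, 0, 0.004], [0, 0, 0], 1]]}}

```text
time: 8.3
ee_pos: [0.5912, 0.1199, 0.1517]
tcp_rot: [180.0, -0.0, 56.3]
wrist_force: [-0.8, -0.3, 1.6]
opening: 0.0133
```

Contact is on the flats at about 14 mm. I'll add a light push and turn anticlockwise in steps.

{"fn": "send_rows", "kwargs": {"plan": [[[0, 0, 0.003], [0, 0, 0], 1], [[0, 0, 0.003], [0, 0, -0.008], 1], [[0, 0, 0.003], [0, 0, -0.016], 1], [[0, 0, 0.003], [0, 0, -0.024], 1], [[0, 0, 0.003], [0, 0, -0.03], 1], [[0, 0, 0.003], [0, 0, -0.03], 1]]}}

```text
time: 8.9
ee_pos: [0.5915, 0.1201, 0.1516]
tcp_rot: [179.9, -0.1, 61.7]
wrist_force: [-0.3, 0.8, 5.3]
opening: 0.0132
```

```bash
python3 -c "
from h import *
o=sensors.get_obs();print(o['ee_pos'],o['tcp_rot'],o['wrist_force'],o['torque'])"
```

```text
[0.59152994 0.12010758 0.15156919] [ 1.79914685e+02 -8.98447181e-02  6.17412341e+01] [-0.28112405  0.75868742  5.26707892] [ 0.07652086  0.32288439 -0.03017805]
```

{"fn": "send_rows", "kwargs": {"plan": [[[0, 0, 0], [0, 0, -0.01], 1], [[0, 0, 0], [0, 0, -0.02], 1], [[0, 0, 0], [0, 0, -0.03], 1], [[0, 0, 0], [0, 0, -0.04], 1], [[0, 0, 0], [0, 0, -0.04], 1]]}}

```text
time: 9.4
ee_pos: [0.5916, 0.1202, 0.1515]
tcp_rot: [179.9, -0.1, 69.0]
wrist_force: [-0.7, 0.7, 5.0]
opening: 0.0131
```

{"fn": "send_rows", "kwargs": {"plan": [[[0, 0, 0], [0, 0, -0.01], 1], [[0, 0, 0], [0, 0, -0.02], 1], [[0, 0, 0], [0, 0, -0.03], 1], [[0, 0, 0], [0, 0, -0.04], 1], [[0, 0, 0], [0, 0, -0.04], 1]]}}

```text
time: 9.9
ee_pos: [0.5912, 0.1198, 0.1502]
tcp_rot: [180.0, 0.0, 76.1]
wrist_force: [0.5, -0.6, -1.8]
opening: 0.0131
```

The support is gone, so the lugs are over the start. I'll lower without turning.

{"fn": "send_rows", "kwargs": {"plan": [[[0, 0, 0.004], [0, 0, 0], 1], [[0, 0, 0.007], [0, 0, 0], 1], [[0, 0, 0.007], [0, 0, 0], 1]]}}

```text
time: 10.2
ee_pos: [0.5913, 0.1197, 0.1483]
tcp_rot: [180.0, 0.0, 76.1]
wrist_force: [2.1, -2.1, 0.7]
opening: 0.0133
```

{"fn": "send_rows", "kwargs": {"plan": [[[0, 0, 0.004], [0, 0, 0], 1], [[0, 0, 0.007], [0, 0, 0], 1], [[0, 0, 0.007], [0, 0, 0], 1]]}}

```text
time: 10.5
ee_pos: [0.5913, 0.1198, 0.1461]
tcp_rot: [180.0, 0.0, 76.1]
wrist_force: [1.9, -2.4, 1.6]
opening: 0.0134
```

{"fn": "send_rows", "kwargs": {"plan": [[[0, 0, 0.004], [0, 0, 0], 1], [[0, 0, 0.007], [0, 0, 0], 1], [[0, 0, 0.007], [0, 0, 0], 1]]}}

```text
time: 10.8
ee_pos: [0.5906, 0.1201, 0.1431]
tcp_rot: [-179.9, 0.0, 76.1]
wrist_force: [-0.8, -0.3, -2.9]
opening: 0.0134
```

{"fn": "send_rows", "kwargs": {"plan": [[[0, 0, 0.003], [0, 0, 0], 1], [[0, 0, 0.003], [0, 0, 0], 1], [[0, 0, 0.003], [0, 0, 0], 1]]}}

```text
time: 11.1
ee_pos: [0.591, 0.12, 0.1429]
tcp_rot: [-180.0, 0.0, 76.1]
wrist_force: [-0.9, -0.2, -2.7]
opening: 0.0132
```

```bash
python3 -c "
from h import *
o=sensors.get_obs();print(o['ee_pos'],o['tcp_rot'],o['wrist_force'],o['torque'])"
```

```text
[0.59098781 0.11995478 0.14291502] [-1.79978474e+02  4.15033088e-04  7.61026933e+01] [-0.89302547 -0.16744356 -2.68647079] [ 0.0119676   0.00372416 -0.03012881]
```

{"fn": "send_rows", "kwargs": {"plan": [[[0, 0, 0.002], [0, 0, 0], 1], [[0, 0, 0.003], [0, 0, 0], 1], [[0, 0, 0.003], [0, 0, 0], 1]]}}

```text
time: 11.4
ee_pos: [0.5911, 0.1199, 0.1424]
tcp_rot: [180.0, -0.0, 76.1]
wrist_force: [-1.0, -0.1, -1.0]
opening: 0.0134
```

{"fn": "send_rows", "kwargs": {"plan": [[[0, 0, 0.001], [0, 0, 0.008], 1], [[0, 0, 0.0015], [0, 0, 0.016], 1], [[0, 0, 0.002], [0, 0, 0.022], 1], [[0, 0, 0.002], [0, 0, 0.022], 1]]}}

```text
time: 11.8
ee_pos: [0.5913, 0.1199, 0.1418]
tcp_rot: [180.0, -0.0, 72.1]
wrist_force: [0.8, -0.0, 1.0]
opening: 0.0133
```

```bash
python3 -c "
from h import *
o=sensors.get_obs();print(o['ee_pos'],o['tcp_rot'],o['wrist_force'],o['torque'])"
```

```text
[0.59129798 0.11990465 0.14183458] [ 1.79967958e+02 -1.57243645e-02  7.20793178e+01] [ 0.78149147 -0.02234893  0.99541618] [ 0.07969945 -0.15291216  0.01409472]
```

{"fn": "send_rows", "kwargs": {"plan": [[[0, 0, 0.001], [0, 0, 0.0125], 1], [[0, 0, 0.002], [0, 0, 0.025], 1], [[0, 0, 0.003], [0, 0, 0.0375], 1], [[0, 0, 0.004], [0, 0, 0.05], 1], [[0, 0, 0.004], [0, 0, 0.05], 1]]}}

```text
time: 12.3
ee_pos: [0.5913, 0.1199, 0.1407]
tcp_rot: [180.0, -0.0, 63.1]
wrist_force: [0.1, 0.1, 2.2]
opening: 0.0134
```

{"fn": "send_rows", "kwargs": {"plan": [[[0, 0, 0.001], [0, 0, 0.0125], 1], [[0, 0, 0.002], [0, 0, 0.025], 1], [[0, 0, 0.003], [0, 0, 0.0375], 1], [[0, 0, 0.0037], [0, 0, 0.05], 1], [[0, 0, 0.0037], [0, 0, 0.05], 1]]}}

```text
time: 12.8
ee_pos: [0.5913, 0.1199, 0.1396]
tcp_rot: [180.0, -0.0, 54.2]
wrist_force: [-0.0, 0.2, 3.8]
opening: 0.0133
```

```bash
python3 -c "
from h import *
o=sensors.get_obs();print(o['ee_pos'],o['tcp_rot'],o['wrist_force'],o['torque'])"
```

```text
[0.59129692 0.11990328 0.13961457] [ 1.79971641e+02 -2.71016376e-02  5.41685547e+01] [-0.00970551  0.24435996  3.75735469] [ 0.02460882 -0.18023664 -0.07682233]
```

{"fn": "send_rows", "kwargs": {"plan": [[[0, 0, 0.001], [0, 0, 0.0125], 1], [[0, 0, 0.002], [0, 0, 0.025], 1], [[0, 0, 0.003], [0, 0, 0.0375], 1], [[0, 0, 0.003], [0, 0, 0.045], 1], [[0, 0, 0.003], [0, 0, 0.045], 1]]}}

```text
time: 13.3
ee_pos: [0.5913, 0.1199, 0.1387]
tcp_rot: [180.0, -0.0, 46.1]
wrist_force: [1.9, 1.6, 3.2]
opening: 0.0129
```

{"fn": "send_rows", "kwargs": {"plan": [[[0, 0, 0.001], [0, 0, 0.01], 1], [[0, 0, 0.0015], [0, 0, 0.02], 1], [[0, 0, 0.0015], [0, 0, 0.02], 1]]}}

```text
time: 13.6
ee_pos: [0.5914, 0.1197, 0.1383]
tcp_rot: [180.0, -0.0, 42.5]
wrist_force: [1.6, -0.8, 4.8]
opening: 0.0131
```

```bash
python3 -c "
from h import *
o=sensors.get_obs();print(o['ee_pos'],o['tcp_rot'],o['wrist_force'],o['torque'])"
```

```text
[0.59138125 0.1197079  0.13833211] [ 1.79953819e+02 -2.56120137e-02  4.24861963e+01] [ 1.64685361 -0.77690949  4.80900684] [-0.22302309 -0.21589789 -0.01611334]
```

{"fn": "send_rows", "kwargs": {"plan": [[[0, 0, 0.0007], [0, 0, 0.01], 1], [[0, 0, 0.0014], [0, 0, 0.02], 1], [[0, 0, 0.0014], [0, 0, 0.02], 1]]}}

```text
time: 13.9
ee_pos: [0.5914, 0.1194, 0.1383]
tcp_rot: [179.9, -0.0, 38.9]
wrist_force: [1.4, -1.7, 7.1]
opening: 0.0131
```

```bash
python3 -c "
from h import *
o=sensors.get_obs();print(o['ee_pos'],o['tcp_rot'],o['wrist_force'],o['torque'],o['opening'])"
```

```text
[0.59135618 0.11940289 0.13827849] [ 1.79923297e+02 -2.13840080e-02  3.88854058e+01] [ 1.41747704 -1.74688289  7.09077715] [-0.63280507  0.04191469  0.05134578] 0.013093345243971584
```

{"fn": "send_rows", "kwargs": {"plan": [[[0, 0, 0], [0, 0, 0.01], 1], [[0, 0, 0], [0, 0, 0.02], 1], [[0, 0, 0], [0, 0, 0.02], 1]]}}

```text
time: 14.2
ee_pos: [0.5913, 0.1193, 0.1383]
tcp_rot: [179.9, -0.0, 35.3]
wrist_force: [1.1, -3.1, 7.6]
opening: 0.0132
```

```bash
python3 -c "
from h import *
o=sensors.get_obs();print(o['ee_pos'],o['tcp_rot'],o['wrist_force'],o['torque'],o['opening'])"
```

```text
[0.5912806  0.11925558 0.13827796] [ 1.79921785e+02 -1.25588690e-02  3.52757884e+01] [ 1.14508118 -3.0515954   7.57150311] [-0.6662472   0.1973092  -0.02348283] 0.013199281892138214
```

{"fn": "send_rows", "kwargs": {"plan": [[[0, 0, 0], [0, 0, 0.01], 1], [[0, 0, 0], [0, 0, 0.02], 1], [[0, 0, 0], [0, 0, 0.02], 1]]}}

```text
time: 14.5
ee_pos: [0.5912, 0.1193, 0.1383]
tcp_rot: [179.9, -0.0, 31.7]
wrist_force: [0.0, -3.3, 7.8]
opening: 0.0133
```

```bash
python3 -c "
from h import *
o=sensors.get_obs();print(o['ee_pos'],o['tcp_rot'],o['wrist_force'],o['torque'],o['opening'])
S=camera('scene');cv2.imwrite('pics/s5.png',cv2.resize(S[195:285,337:457],(800,600),interpolation=cv2.INTER_CUBIC))"
```

```text
[0.59116733 0.11926385 0.13826795] [ 1.79928198e+02 -4.64858564e-03  3.16843391e+01] [ 0.04522578 -3.33678793  7.83077409] [-0.70740727  0.27612195  0.06517509] 0.01329272210474021
```

View pics/s5.png

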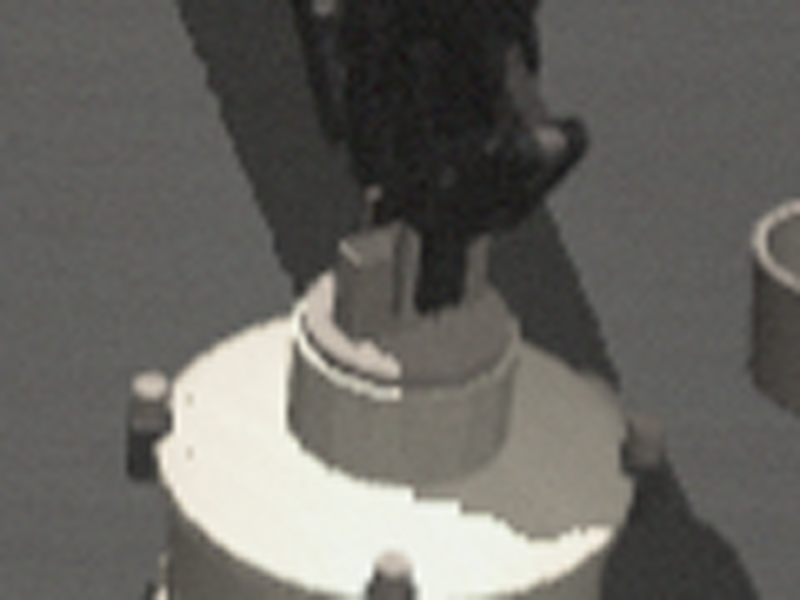

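The flange lies on the rim with no visible gap (rim ring at about (400,390)), and the bar is turning with the tool. I'll keep going to snug.

{"fn": "send_rows", "kwargs": {"plan": [[[0, 0, 0], [0, 0, 0.01], 1], [[0, 0, 0], [0, 0, 0.02], 1], [[0, 0, 0], [0, 0, 0.02], 1]]}}

```text
time: 14.85
ee_pos: [0.5911, 0.1193, 0.1383]
tcp_rot: [179.9, -0.0, 28.1]
wrist_force: [-0.2, -3.5, 8.1]
opening: 0.0132
```

```bash
python3 -c "
from h import *
o=sensors.get_obs();print(o['ee_pos'],o['tcp_rot'],o['wrist_force'],o['torque'],o['opening'])"
```

```text
[0.59109196 0.11934507 0.13827045] [ 1.79936845e+02 -5.91775863e-03  2.81323081e+01] [-0.15280891 -3.52106236  8.06750673] [-0.66918636  0.28897145  0.6821386 ] 0.013210686972880758
```

Torque is 0.68 N m and the turn has gone stiff, so the plug is snug. I'll release and retreat straight up.

{"fn": "send_rows", "kwargs": {"plan": [[[0, 0, 0], [0, 0, 0], 0.5], [[0, 0, 0], [0, 0, 0], 0], [[0, 0, 0], [0, 0, 0], -1], [[0, 0, 0], [0, 0, 0], -1], [[0, 0, 0], [0, 0, 0], -1], [[0, 0, 0], [0, 0, 0], -1], [[0, 0, 0], [0, 0, 0], -1]]}}

```text
time: 15.55
ee_pos: [0.5911, 0.1199, 0.1374]
tcp_rot: [-180.0, 0.0, 28.0]
wrist_force: [-0.3, -0.4, 0.2]
opening: 0.0853
```

{"fn": "send_rows", "kwargs": {"plan": [[[0, 0, -0.05], [0, 0, 0], -1], [[0, 0, -0.15], [0, 0, 0], -1], [[0, 0, -0.3], [0, 0, 0], -1], [[0, 0, -0.4], [0, 0, 0], -1], [[0, 0, -0.4], [0, 0, 0], -1], [[0, 0, -0.4], [0, 0, 0], -1]]}}

```text
time: 16.15
ee_pos: [0.5915, 0.12, 0.259]
tcp_rot: [180.0, -0.1, 28.0]
wrist_force: [-0.1, -0.9, 0.0]
opening: 0.0854
```

```bash
python3 - <<'E'
from h import *
o=sensors.get_obs();print(o['time'],o['ee_pos'],o['wrist_force'],o['opening'])
S=camera('scene');camera('top')
J=cv2.resize(S[195:285,337:457],(800,600),interpolation=cv2.INTER_CUBIC); s=800/120
for z,c in((.131,(0,255,0)),(.125,(0,0,255))):
    r=.034 if z>.126 else .0365
    P=np.array([(proj("scene",(.591+r*np.cos(t),.12+r*np.sin(t),z))-(337,195)+.5)*s for t in np.linspace(0,6.283,73)])
    cv2.polylines(J,[P.round().astype(int)],False,c,1)
cv2.imwrite('pics/s6.png',J)
for l in("plug_flange","plug_bar"): 
  for n in("scene","top"): print(l,n,[(np.round(d["point"],1),round(d["p"],2)) for d in place_of(l,n)[:1]])
print(proj("scene",(.591,.12,.125)),proj("scene",(.591,.12,.153)),proj("top",(.591,.12,.125)),proj("top",(.591,.12,.153)))
E
```

```text
16.15 [0.59149556 0.11998596 0.259038  ] [-0.08032065 -0.91334414  0.00637636] 0.0854109609100618
plug_flange scene [(array([395.8, 245.4]), 0.72)]
plug_flange top [(array([232.7, 214. ]), 0.76)]
plug_bar scene [(array([400.6, 232.3]), 0.7)]
plug_bar top [(array([236.4, 211.1]), 0.83)]
[397.42644096 243.72231243] [398.47548556 233.19064767] [234.01899347 212.401279  ] [231.98089993 209.92776113]
```

View pics/s6.png

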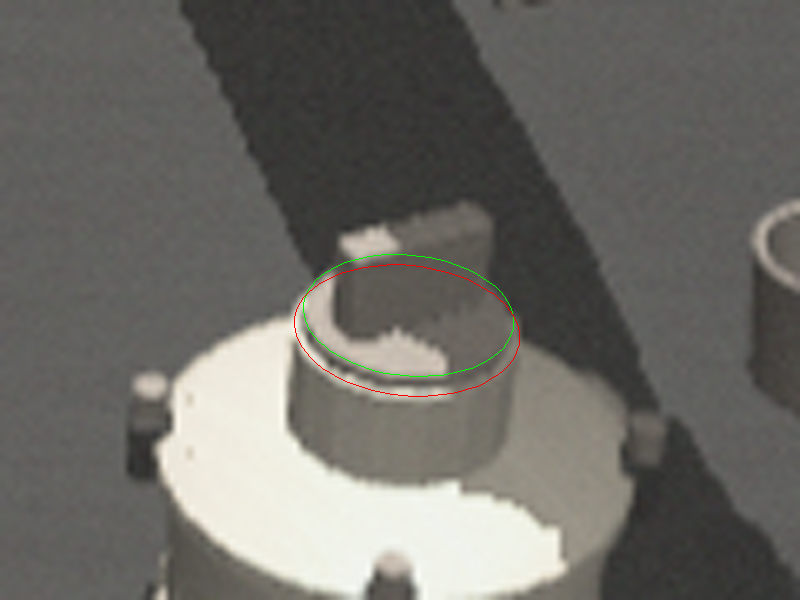

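The flange's top edge lies on the circle projected for the seated height (green, 6 mm above the rim), level and centred. The bystanders were never approached. Handing in.

```bash
python3 -c "
from h import *
print(bot.job_done())"
```

```text
the job is handed in; nothing more can be done
None
```

The plug is screwed home in the pot's neck, snug and released, and I handed the job in after about 16.5 s of robot time.

- **Thread start:** Set down with a contact force of about 8 N, the plug rested on the thread flats with its flange about 14 mm above the rim. I turned it about 20° anticlockwise, and it dropped in to about 5 mm above the rim.
- **Screwing home:** I turned it 48° clockwise. It stopped sinking at the height I expected for the flange on the rim. The turn then went stiff at 0.68 N m, slightly over the 0.5 N m snug value but below the 1 N m limit. The highest push I read at the wrist was about 11 N, against the 25 N limit.
- **Last checks:** After release the gripper is clear, with nothing pressing on the wrist. In the final scene picture the flange's top edge matches the outline projected for the seated height, centred and level.
- **What I could not confirm closely:** The networks' final plug points differ from the projected seated position by 2–5 pixels, about their scatter earlier in the job. Camera resolution also cannot prove the gap is under 1.5 mm. That rests on the arm height and on the turn going stiff. I did not re-measure the bottle, cup and brush, but the arm stayed clear of them throughout.

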